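# Return the nail punch and hold the case lid at its balance point

## Task

The lid of the tool case needs a new stay, so it has to be held for fitting: first lay the nail punch flat back in its own narrow rest inside the case (the one that fits it, labelled with a thin bar) and let go of it. Then take hold of the lid (it has a bar for that), swing it up from where it leans open to the point where it stands plumb, balanced over its hinge, and finish still gripping it, holding it motionless there. Do not let the lid fall shut, and leave the mallet and the compass where they lie.

Things in the scene. Friction and masses are not known exactly. Their poses are not given: they have to be found in the camera images.
- punch: Steel nail punch lying on the bench: square 12 x 12 mm shank with a short tapered tip, 116 mm long in all, 0.11 kg. Origin at mid-length on its underside; x along the punch towards the tip, z up; it spans x -58 to +58 mm.
- case: Shallow plywood tool case fixed to the bench, 202 mm (x) by 182 mm (y). Origin: centre of its underside; z up. Floor 20 mm above the bench; wall on the -y side 38 mm high, the x-end walls and the +y wall 56 mm high; lid hinged along the +y wall. Place and yaw vary.
- punch_rest: Fixed rest for the punch in the case, label a thin bar (+x end). Origin: centre of underside, 20 mm over bench; length along x = case's x. Saddles at x +-35 to +-65 mm: groove 17 mm wide, its floor (punch lies on it, either way round) 20 mm above origin, cheek tops 29 mm; end walls 130 mm apart. Middle open for fingers, 8 mm base. The two rests may swap places.
- mallet_rest: Wooden rest beside the other, same form, 67 mm away centre to centre, but with a groove 36 mm wide for the mallet's handle; label plate: a T shape. It stays empty.
- lid (a joint): Lid angle (rad): 0 shut and level, 1.571 upright, 2.2 leaning open on its stop, where it starts. Flat clear acrylic panel in an aluminium frame, 200 mm wide, about 0.38 kg with bar. The hinge is free: gravity makes the lid fall open above 1.571 and shut below; the balance point is 1.571 (plumb).
- lid_hinge (a point): Middle of the lid's hinge axis, 60 mm above the bench over the case's +y wall; the axis runs along the case's x (fixed).
- lid_bar (a point): Round steel bar at the lid's free edge, 12 mm thick, 136 mm long, to be gripped. Point: mid-axis; x along the bar = case's x. At lid angle q it is 185*sin(q) mm above the hinge axis and 185*cos(q) mm from it to the case's -y. Brackets 124 mm apart; 32 mm from bar axis to the 8 mm frame. The bar can turn between the fingers, so the tool may stay pointing down.
- mallet: Bystander: mallet with a green rubber head (60 mm diameter, 95 mm long) and a wooden handle, lying on the bench beyond the work. Origin on the bench under the head.
- compass: Bystander: steel marking compass, legs 150 mm long, lying on the bench near the robot. Origin on the bench under its joint.
Things that resemble listed ones, but are neither listed nor needed, are in the scene too. What is meant by the punch is not brown or green, and is the smaller of those in its own colour.

How it is judged:
On the way, in this order (a step that is already met when the one before it is completed fails the run):
1. the punch lies flat in its own rest, let go (horizontal distance between punch and punch_rest below 0.011 m and z of punch in the frame of punch_rest between 0.017 and 0.023 m and angle between the x axis of punch and the x axis of punch_rest, either way round below 0.09 rad and angle between punch's own x axis and vertical between 1.5 and 1.64 rad and contact force between punch and punch_rest above 0.2 N and contact force between punch and the arm below 0.05 N and contact force between punch and the fingers below 0.05 N and linear speed of punch below 0.03 m/s), for 0.2 s.
2. the lid is gripped and stands at its balance point (value of joint lid between 1.491 and 1.651 rad and contact force between the fingers and lid above 1 N), for 0.2 s.
At the end, for the whole second after the job is handed in: Lid within 0.08 rad of 1.571, under 0.08 rad/s, held by the fingers (over 1 N); punch still, let go, flat within 0.07 rad in its own rest: within 11 mm of its centre and 0.09 rad of its length, 20 mm (+-3) above its origin; through the last second (all of step 1 and all of step 2 and velocity of joint lid between -0.08 and 0.08 rad/s); the arm keeps its last pose, push and grip.
It fails at once if the lid falls shut (below 1.0 rad) (value of joint lid below 1 rad).
It fails at once if the mallet is disturbed (moved over 20 mm) (distance of mallet from where it was at the start of the episode above 0.02 m).
It fails at once if the compass is disturbed (moved over 20 mm) (distance of compass from where it was at the start of the episode above 0.02 m).
It also fails if it takes over 53 s, if anything falls off the work surface, if the arm or the gripper's body presses on something with over 40 N, if the wrist force passes 120 N, or if a joint passes its speed limit or range.

## Robot

A 7-joint arm with a two-finger parallel gripper is mounted at the origin on the work surface. World frame = base frame: x ahead of the robot, y to its left, z up, the work surface at z = 0. Lengths are in m, angles in rad, forces in N, time in s.
With the tool pointing down it reaches from about 0.4 to 0.85 m from the base axis. Payload 10.4 kg.
Tool frame: the origin (TCP) lies at the very end of the fingers, on their centre line; the grasp point (between the pads) lies 19 mm behind it; z points along the fingers, y is the line along which they close (so a half turn about z gives the same grasp; the last joint's range is limited). The gripper opens to 85 mm and grips with 20 to 120 N. Pads are 22 mm wide; open, the fingers measure 114 mm over their backs; the gripper's body (76 mm by 85 mm) begins 54 mm behind the grasp point. The pads swing forward as they close: fully open they stand 13 mm farther back than shut.
Start: joints at [1.137, 0.332, -0.065, 1.46, 0.022, 1.35, -0.088], TCP at [0.25, -0.573, 0.192] pointing down, gripper open.
Joint ranges: [-2.6, 2.6], [-0.5, 2.12], [-1.47, 1.34], [0.16, 2.42], [-1.27, 4.41], [0.06, 2.06], [-2.6, 2.6]. Speed limits (rad/s): [2.22, 2.22, 2.79, 2.79, 3.14, 3.14, 3.14].

## Interface

Orientations are given as a unit quaternion [x, y, z, w].
In Python, from workcell import manip, optics gives the robot as it stands.
- The arm moves only by the tool jog_arm, never from a script. Its arguments are lists of equal length, an entry for each row: "dr": the turn, a rotation vector about the tool's x, y, z normalised to -1 to 1, where 1 is 4 degrees, a list of three; "translation": the shift along the tool's x, y, z normalised to -1 to 1, where 1 is 0.025 m, a list of three; "jaw": the opening, from 0 (shut) to 1 (fully open). A call has 1 to 10 rows; each row shifts and turns the commanded pose from where the row before left it, along the tool's axes as they then stand; what a row does not reach is not made up. A row lasts 1/10 s, in which the tool goes at most 50 mm and 8.59 degrees, less where a joint would pass 70% of its speed; a pose out of reach is approached as far as the arm can. A call with a number of a shift or a turn outside -1 to 1 is refused whole. A call with a gripper value outside its range is refused whole. The fingers move at their own pace and stop on an object; "squeeze" is the grip in N (left out, the last holds). Time passes only in rows, so rows that do not move let the fingers close. It gives the time, the measured TCP pose, the force, the opening and the grip force at its end, in the units of the state.
- manip.get_obs(): the state, without advancing time (a new reading comes with each control period).
- optics.camera(name): name is "scene" or "side" or "wrist"; returns a dict with "color" (480x640x3 uint8, red, green, blue), "mtx" (3x3 intrinsics, pixels), "R" (3x3) and "t" (3): a world point X has camera coordinates R X + t. Camera axes: x right, y down, z forward; pixel columns grow to the right and rows downward; lengths in m; the calibration is good to about 2 mm. A picture is of the moment at which its call begins. There is no depth.
- manip.hand_in(): hands the job in; it is judged then, once.
The state is a dict: "clock": time; "joint_pos": joint angles; "joint_velocities": joint speeds; "tau": joint torques, N m; "position": TCP position; "ee_rot": TCP orientation; "ft_force": force on the tool from outside, world axes, zero at the start; "torque": the same for the moment, N m; "grip_width": opening from 0.0 (shut) to 1.0 (fully open); "grasp_force": force on a finger pad.
Only numpy, scipy, OpenCV 4.12 (cv2) and the standard library are available. Lean on these libraries where they do the work, as an engineer would, in place of code of your own. Each camera call takes 0.05 s, during which the arm holds its last target. There are 200 camera calls.

## Working session

There is one attempt and no reset: what is moved stays moved. The work goes in short steps, Python scripts to look and compute and a tool call to move; the robot and the scene stay as the last step left them, time stands still between calls to the robot, and variables do not carry over. Pictures are saved under pics/ and viewed, at most 10 in all, crops included, and the job is handed in when it is done.

Besides the shell and the picture viewer there is one more tool, called after "Emit:" as a command line: name --argument value ..., lists and objects as JSON in quotes. jog_arm: Moves the arm, as the interface text tells. Scaled input: -1 to 1 covers 0.025 m each way for a shift and 4 degrees each way for a turn. Its arguments: {"type":"object","properties":{"dr":{"type":"array","items":{"type":"array","items":{"type":"number"}}},"translation":{"type":"array","items":{"type":"array","items":{"type":"number"}}},"jaw":{"type":"array","items":{"type":"number"}},"squeeze":{"type":"number"}},"required":["dr","translation","jaw"]}

```bash
mkdir -p pics
python3 - <<'E'
from workcell import manip, optics
import cv2,pickle,numpy as np
o=manip.get_obs();print(o)
d={}
for n in("scene","side"):
    c=optics.camera(n);d[n]=c
    cv2.imwrite(f"pics/{n}0.png",c["color"][:,:,::-1]);print(n,c["mtx"].tolist(),np.round(-c["R"].T@c["t"],3),np.round(c["R"],2).tolist())
pickle.dump(d,open("cams.pkl","wb"))
E
```

```text
{'clock': 0.0, 'joint_pos': array([ 1.13737192,  0.33286281, -0.06472713,  1.46096046,  0.02161322,
        1.34989159, -0.08850083]), 'joint_velocities': array([ 0.00093377,  0.00025294, -0.00118205, -0.00134426,  0.00092299,
        0.00205456, -0.00063669]), 'tau': array([-5.54775306e-04, -6.25457811e+01,  4.85483254e-02, -3.91612852e+01,
        1.61169574e-02,  1.00960521e-02, -2.61379466e-05]), 'position': array([ 0.24943129, -0.5725919 ,  0.19081256]), 'ee_rot': array([ 9.78971731e-01,  2.03994708e-01, -1.79977135e-04, -6.89884283e-04]), 'ft_force': array([-0.68435465, -0.46226881,  0.49715025]), 'torque': array([0.0032163 , 0.07257769, 0.0156373 ]), 'grasp_force': 0.0, 'grip_width': 0.9979439538421804}
scene [[509.09478744619685, 0.0, 316.9797356760848], [0.0, 509.09478744619685, 238.89213956933608], [0.0, 0.0, 1.0]] [ 0.969 -0.687  0.805] [[0.77, 0.64, -0.02], [0.47, -0.58, -0.66], [-0.44, 0.5, -0.75]]
side [[623.9151362296686, 0.0, 314.13346729028757], [0.0, 623.9151362296686, 242.34990634364524], [0.0, 0.0, 1.0]] [ 0.152 -1.179  0.67 ] [[0.93, -0.36, 0.02], [-0.16, -0.47, -0.87], [0.33, 0.8, -0.5]]
```

View pics/scene0.png

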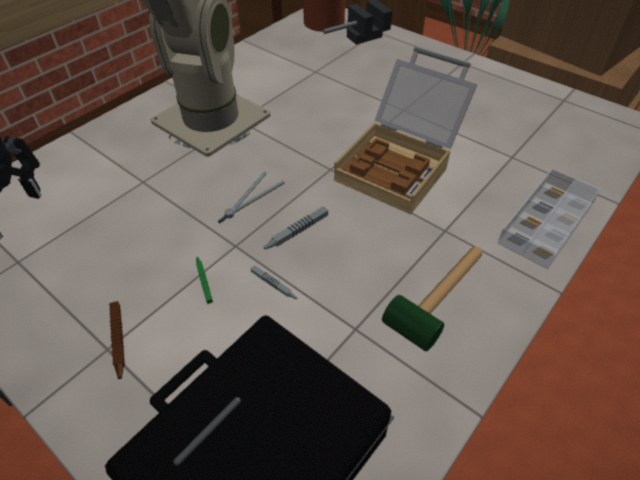

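View pics/side0.png

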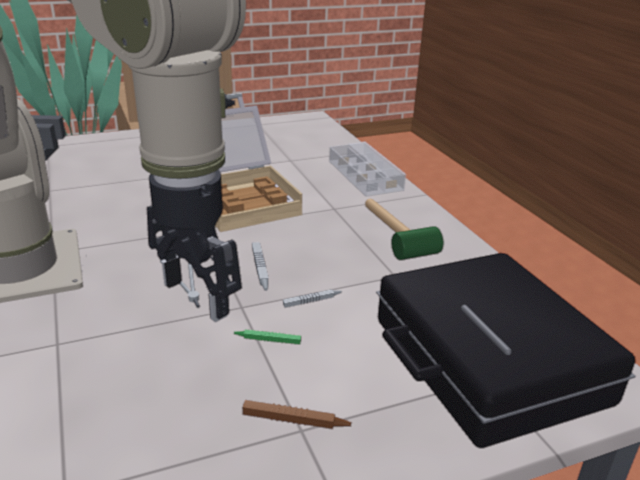

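The scene shows four punch-like things: brown (117,340), green (204,280), large ribbed grey (297,229) and small grey (273,282). In the side view these are (290,413), (268,337), (260,265) and (312,298). The small grey one fits: it is neither brown nor green, and is the smaller of the greys. I'll confirm that in an enlarged crop.

Run:
```python
import cv2,pickle,numpy as np
d=pickle.load(open("cams.pkl","rb"))
def crop(n,x,y,w,h,s):
    return cv2.resize(d[n]["color"][y:y+h,x:x+w,::-1],None,fx=s,fy=s,interpolation=cv2.INTER_CUBIC)
a=np.hstack([crop("scene",225,200,100,100,4),crop("side",255,235,100,100,4)])
cv2.imwrite("pics/punch.png",a)
cv2.imwrite("pics/case.png",crop("scene",325,40,160,180,3.3))
```

```text
(no output)
```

View pics/punch.png

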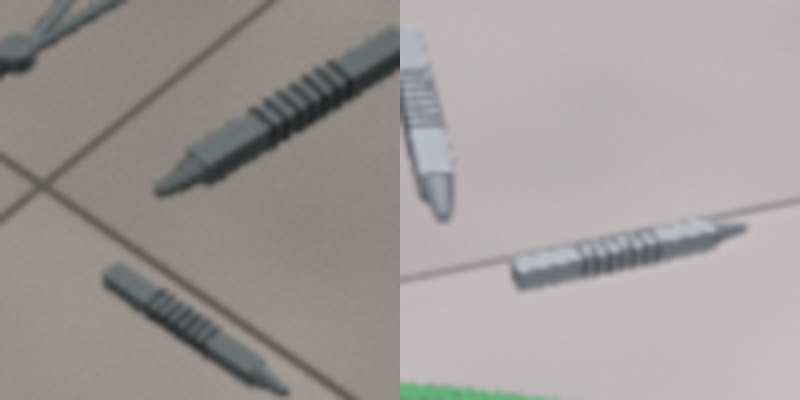

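View pics/case.png

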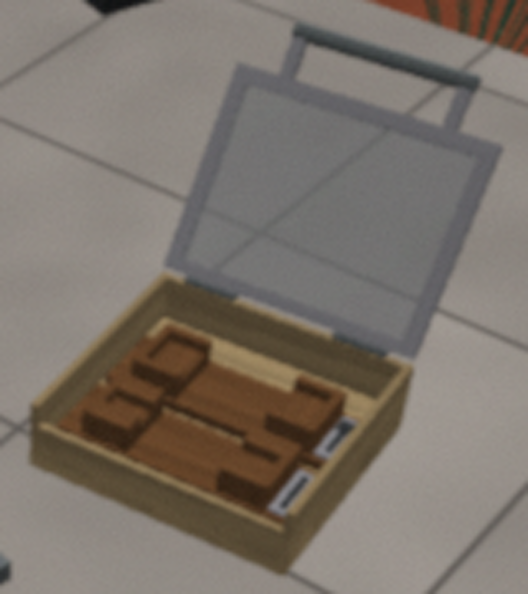

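Crop confirms the small grey punch: scene tail (252.5,269), tip (296.8,297.8); side tail (284.3,303.8), tip (341.3,292). In the case crop the lid bar ends fall at about (414.7,49.7) and (469.8,64.8). The front (-y) rest appears to carry the thin bar, with the label at scene (413.8,189.4). I'll triangulate these.

```bash
cat > h.py <<'E'
import numpy as np,cv2,pickle
def ray(c,p):
    o=-c["R"].T@c["t"]; v=c["R"].T@np.linalg.solve(c["mtx"],[p[0],p[1],1.]); return o,v/np.linalg.norm(v)
def plane(c,p,z):
    o,v=ray(c,p); return o+v*(z-o[2])/v[2]
def tri(*cp):
    A=np.zeros((3,3));b=np.zeros(3);R=[ray(c,p) for c,p in cp]
    for o,v in R:
        M=np.eye(3)-np.outer(v,v);A+=M;b+=M@o
    X=np.linalg.solve(A,b); return X,[round(float(np.linalg.norm(np.cross(X-o,v))),4) for o,v in R]
def proj(c,X):
    q=c["mtx"]@(c["R"]@np.asarray(X)+c["t"]); return q[:2]/q[2]
E
python3 - <<'E'
from h import *
d=pickle.load(open("cams.pkl","rb"));s,e=d["scene"],d["side"]
np.set_printoptions(precision=4,suppress=True)
a=tri((s,(252.5,269)),(e,(284.3,303.8)));b=tri((s,(296.8,297.8)),(e,(341.3,292)))
print(a,b,np.linalg.norm(a[0]-b[0]),(a[0]+b[0])/2,np.degrees(np.arctan2(*(b[0]-a[0])[1::-1])))
f=lambda x,y:(325+x/3.3,40+y/3.3)
for n,p,z in[("barL",(296,32),.2096),("barR",(478,82),.2096),("FLbot",(33,462),0),("FRbot",(285,573),0),("lab1",(293,493),.028),("lab2",(336,438),.028),("hingeL",(168,275),.056),("hingeR",(412,362),.056)]:
    print(n,plane(s,f(*p),z),proj(e,plane(s,f(*p),z)))
E
```

```text
(array([ 0.4545, -0.295 ,  0.0047]), [0.0008, 0.0008]) (array([ 0.5693, -0.2909,  0.003 ]), [0.0017, 0.0017]) 0.11483029774059705 [ 0.5119 -0.2929  0.0039] 2.05178463577162
barL [0.4187 0.3058 0.2096] [189.5146 100.5659]
barR [0.5511 0.3249 0.2096] [240.4939  93.7798]
FLbot [0.4125 0.0215 0.    ] [219.7946 230.4162]
FRbot [0.6122 0.0414 0.    ] [301.2164 213.366 ]
lab1 [0.5874 0.0831 0.028 ] [285.4122 196.719 ]
lab2 [0.5799 0.1493 0.028 ] [273.7088 185.9959]
hingeL [0.3993 0.1977 0.056 ] [195.4265 177.2176]
hingeR [0.5921 0.2217 0.056 ] [269.3311 163.8229]
```

Emit:
jog_arm --dr '[[0,0,0.9],[0,0,0.9],[0,0,0.9],[0,0,0.9],[0,0,0.9],[0,0,0.9],[0,0,0],[0,0,0]]' --translation '[[0,0,0],[0,0,0],[0,0,0],[0,0,0],[0,0,0],[0,0,0],[0.9,-0.9,0],[0.9,-0.9,0]]' --jaw '[1,1,1,1,1,1,1,1]' --squeeze 40

```text
clock: 0.9
position: [0.2926, -0.5262, 0.191]
ee_rot: [1.0, 0.016, -0.0, -0.0]
ft_force: [0.3, -0.0, 0.2]
grip_width: 1.0
grasp_force: 0.0
```

Emit:
jog_arm --dr '[[0,0,0],[0,0,0],[0,0,0],[0,0,0],[0,0,0],[0,0,0],[0,0,0],[0,0,0],[0,0,0],[0,0,0]]' --translation '[[0.9,-0.9,0],[0.9,-0.9,0],[0.9,-0.9,0],[0.9,-0.9,0],[0.9,-0.9,0],[0.9,-0.9,0],[0.9,-0.9,0],[0.9,-0.9,0],[0.9,-0.9,0],[0.9,-0.9,0]]' --jaw '[1,1,1,1,1,1,1,1,1,1]'

```text
clock: 1.9
position: [0.5109, -0.2929, 0.1913]
ee_rot: [1.0, 0.017, -0.0, -0.0]
ft_force: [1.1, 0.4, -0.1]
grip_width: 1.002
grasp_force: 0.0
```

```bash
cat >> h.py <<'E'
def rel(o,target,yaw):
    """shift in tool units (at the present attitude) and turn in units to a tool-down pose, tool x at yaw (deg)"""
    from scipy.spatial.transform import Rotation as Ro
    R=Ro.from_quat(o["ee_rot"]); y=np.radians(yaw)
    D=Ro.from_matrix([[np.cos(y),np.sin(y),0],[np.sin(y),-np.cos(y),0],[0,0,-1]])
    return R.inv().apply(np.asarray(target)-o["position"])/.025,np.degrees((R.inv()*D).as_rotvec())/4
np.set_printoptions(precision=4,suppress=True)
E
python3 - <<'E'
from h import *
from workcell import manip,optics
o=manip.get_obs();print(o["clock"],o["position"],rel(o,(.512,-.293,.005),2))
c=optics.camera("wrist");pickle.dump(c,open("w1.pkl","wb"))
cv2.imwrite("pics/w1.png",c["color"][:,:,::-1])
for X in((.4545,-.295,.006),(.5693,-.2909,.006)):print(proj(c,X))
E
```

```text
1.9 [ 0.5109 -0.2929  0.1913] (array([0.0487, 0.0057, 7.4508]), array([-0.0032,  0.0072, -0.017 ]))
[325.4212 261.9176]
[325.2026 139.6157]
```

View pics/w1.png

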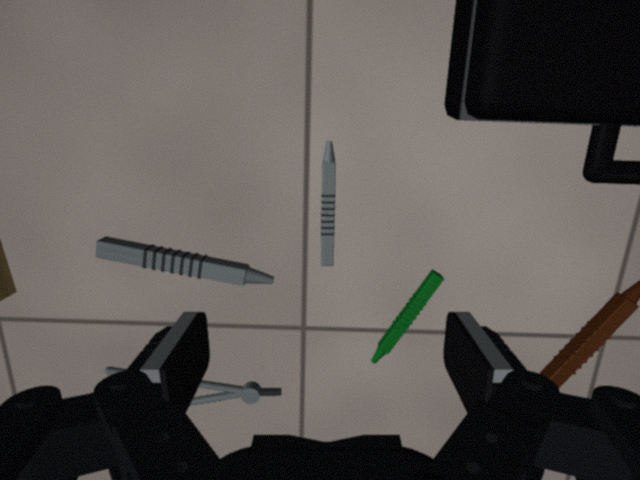

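Wrist view: punch tail at (327,265), tip at (329.5,141), both 2–4 px right of the prediction. I'll solve for it on the z≈6 mm plane.

Run:
```python
from h import *
from workcell import manip
c=pickle.load(open("w1.pkl","rb"));d=pickle.load(open("cams.pkl","rb"));s,e=d["scene"],d["side"]
ps=[]
for w,a,b in(((327,265),(252.5,269),(284.3,303.8)),((329.5,141),(296.8,297.8),(341.3,292))):
    t=tri((c,w),(s,a),(e,b));p=plane(c,w,.008);ps.append(p);print(t,p)
m=(ps[0]+ps[1])/2;v=ps[1]-ps[0];y=np.degrees(np.arctan2(v[1],v[0]));print(m,y)
print(rel(manip.get_obs(),(m[0],m[1],.004),y))
```

```text
(array([ 0.4536, -0.2961,  0.006 ]), [0.0021, 0.0017, 0.0014]) [ 0.4521 -0.2966  0.008 ]
(array([ 0.5689, -0.2931,  0.0046]), [0.0018, 0.0028, 0.0015]) [ 0.5683 -0.2947  0.008 ]
[ 0.5102 -0.2957  0.008 ] 0.926734649816581
(array([-0.206 ,  0.3555,  7.4857]), array([-0.0417, -0.0193,  0.3461]))
```

Emit:
jog_arm --dr '[[0,0,0.25],[0,0,0],[0,0,0],[0,0,0],[0,0,0],[0,0,0],[0,0,0],[0,0,0],[0,0,0]]' --translation '[[-0.18,0.33,0.5],[0,0,1],[0,0,1],[0,0,1],[0,0,1],[0,0,1],[0,0,0.5],[0,0,0.4],[0,0,0]]' --jaw '[0.6,0.6,0.6,0.6,0.6,0.6,0.6,0.6,0.6]'

```text
clock: 2.85
position: [0.5053, -0.3025, 0.0307]
ee_rot: [1.0, 0.008, -0.001, -0.0]
ft_force: [-0.3, -0.0, 0.7]
grip_width: 0.599
grasp_force: 0.0
```

Run:
```python
from h import *
from workcell import manip,optics
c=optics.camera("wrist");pickle.dump(c,open("w2.pkl","wb"))
o=manip.get_obs();print(o["position"],o["grip_width"],rel(o,(.511,-.295,.004),1.3))
cv2.imwrite("pics/w2.png",c["color"][:,:,::-1])
```

```text
[ 0.506  -0.3027  0.0317] 0.5988108287394683 (array([ 0.2045, -0.3057,  1.1099]), array([ 0.0003,  0.002 , -0.096 ]))
```

View pics/w2.png

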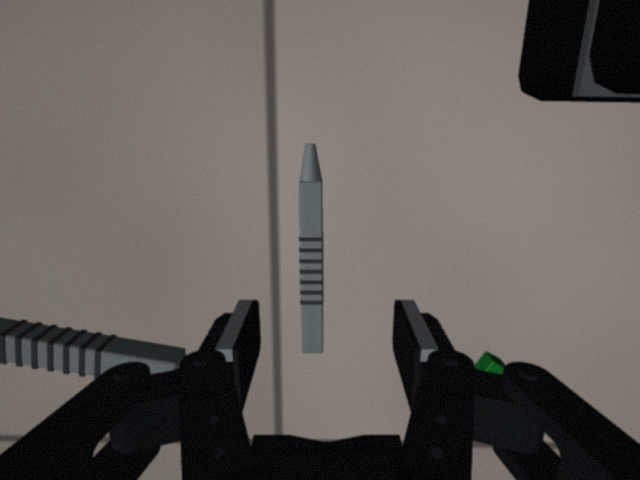

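Wrist view at z≈32 mm: punch tail (312.5,352), tip (310.5,144); the finger centre line is at about column 326, so the tool must shift left (+y).

Run:
```python
from h import *
from workcell import manip
c=pickle.load(open("w2.pkl","rb"))
ps=[plane(c,(312.5,351),.010),plane(c,(310.5,144),.006)]
m=(ps[0]+ps[1])/2;v=ps[1]-ps[0];y=np.degrees(np.arctan2(v[1],v[0]));print(ps,m,y,np.linalg.norm(v))
o=manip.get_obs();print(o["position"],rel(o,(m[0],m[1],.004),y))
```

```text
[array([ 0.453 , -0.2964,  0.01  ]), array([ 0.5683, -0.2945,  0.006 ])] [ 0.5106 -0.2955  0.008 ] 0.9522033499596891 0.11536634548548003
[ 0.506  -0.3027  0.0317] (array([ 0.1893, -0.2871,  1.1099]), array([ 0.0003,  0.002 , -0.009 ]))
```

Emit:
jog_arm --dr '[[0,0,0],[0,0,0],[0,0,0]]' --translation '[[0.19,-0.29,0.3],[0,0,0.4],[0,0,0.3]]' --jaw '[0.6,0.6,0.6]'

```text
clock: 3.2
position: [0.511, -0.2946, 0.006]
ee_rot: [1.0, 0.009, 0.0, 0.0]
ft_force: [-0.1, 0.2, 0.4]
grip_width: 0.6
grasp_force: 0.0
```

Emit:
jog_arm --dr '[[0,0,0],[0,0,0]]' --translation '[[0,0,0],[0,0,0]]' --jaw '[0.6,0.6]'

```text
clock: 3.4
position: [0.5106, -0.2952, 0.0064]
ee_rot: [1.0, 0.008, -0.0, -0.0]
ft_force: [0.5, -0.6, -0.3]
grip_width: 0.599
grasp_force: 0.0
```

Emit:
jog_arm --dr '[[0,0,0],[0,0,0],[0,0,0],[0,0,0],[0,0,0],[0,0,0],[0,0,0],[0,0,0]]' --translation '[[0,0,0.08],[0,0,0],[0,0,0],[0,0,0],[0,0,0],[0,0,0],[0,0,0],[0,0,0]]' --jaw '[0.6,0,0,0,0,0,0,0]' --squeeze 40

```text
clock: 4.2
position: [0.5108, -0.2951, 0.0047]
ee_rot: [1.0, 0.008, 0.0, 0.0]
ft_force: [-0.2, -0.1, 0.9]
grip_width: -0.002
grasp_force: 0.0
```

Emit:
jog_arm --dr '[[0,0,0],[0,0,0],[0,0,0],[0,0,0],[0,0,0],[0,0,0],[0,0,0],[0,0,0],[0,0,0],[0,0,0]]' --translation '[[0,0,-0.5],[0,0,-0.7],[0,0,-0.7],[0,0,-0.8],[0,0,-0.8],[0,0,-0.8],[0,0,-0.8],[0,0,-0.7],[0,0,-0.5],[0,0,0]]' --jaw '[0,0,0,0,0,0,0,0,0,0]'

```text
clock: 5.2
position: [0.5117, -0.2955, 0.1645]
ee_rot: [1.0, 0.008, 0.002, 0.001]
ft_force: [0.1, 0.6, 0.2]
grip_width: 0.002
grasp_force: 0.0
```

The jaw closed fully with no force, so the punch was missed. I'll look again.

Run:
```python
from h import *
from workcell import manip,optics
c=optics.camera("wrist");pickle.dump(c,open("w3.pkl","wb"))
s=optics.camera("side");pickle.dump(s,open("s3.pkl","wb"))
o=manip.get_obs();print(o["position"],o["ee_rot"],proj(c,o["position"]))
a=cv2.resize(c["color"],(400,300));b=s["color"][230:380,200:400];b=cv2.resize(b,(400,300),interpolation=cv2.INTER_CUBIC)
cv2.imwrite("pics/w3.png",np.hstack([a,b])[:,:,::-1])
```

```text
[ 0.5106 -0.295   0.1619] [ 1.      0.0082 -0.0001  0.    ] [323.2831 280.1013]
```

View pics/w3.png

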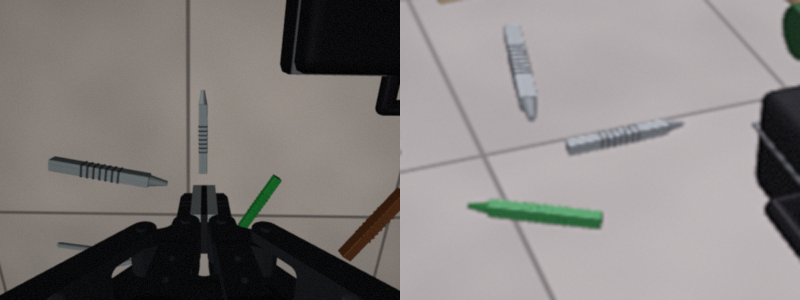

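The punch seems not to have moved: tail (203,173), tip (203,91) in the half-size view. But the closed fingertips appear at (203,186), not where the stated TCP projects (202,175). I'll locate the fingertips with the fixed cameras.

Run:
```python
from h import *
from workcell import manip,optics
d={n:optics.camera(n) for n in("scene","side","wrist")};pickle.dump(d,open("c4.pkl","wb"))
o=manip.get_obs();print(o["clock"],o["position"],o["joint_pos"])
t=[]
for n in("scene","side","wrist"):
    c=d[n];p=proj(c,o["position"]);print(n,p, -c["R"].T@c["t"])
    im=c["color"].copy();w,h=100,75
    if n=="wrist": w,h=160,120
    x=int(np.clip(p[0]-w/2,0,640-w));y=int(np.clip(p[1]-h/2,0,480-h));print(x,y)
    z=cv2.resize(im[y:y+h,x:x+w],(400,300),interpolation=cv2.INTER_CUBIC)
    k=400/w;cv2.drawMarker(z,(int((p[0]-x)*k),int((p[1]-y)*k)),(255,0,0),0,12,1);t.append(z)
c=d["scene"];z=cv2.resize(c["color"][110:230,325:485],(400,300),interpolation=cv2.INTER_CUBIC);t.append(z)
cv2.imwrite("pics/m4.png",np.vstack([np.hstack(t[:2]),np.hstack(t[2:])])[:,:,::-1])
```

```text
5.45 [ 0.5102 -0.2949  0.161 ] [ 0.6458  0.2853 -0.2404  1.5907  0.07    1.2758 -1.1601]
scene [265.4928 229.4049] [ 0.9688 -0.6872  0.8052]
215 191
side [314.3899 223.3508] [ 0.1523 -1.1793  0.6698]
264 185
wrist [324.3548 279.9613] [ 0.5843 -0.2946  0.3431]
244 219
```

View pics/m4.png

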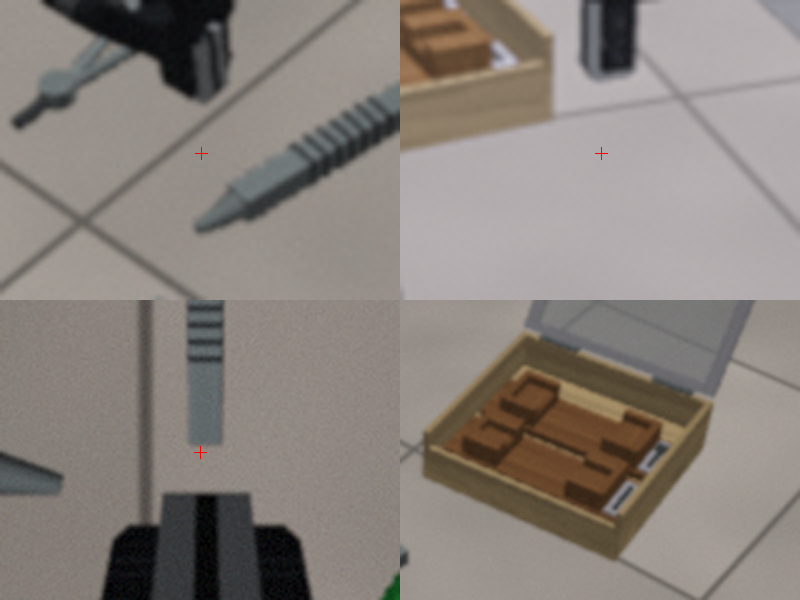

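The fingertips sit well above the stated TCP mark: scene tip ≈(266.2,215.2), side tip ≈(316,203.8), wrist tip front edge ≈ row 296. I'll triangulate the true tip.

Run:
```python
from h import *
d=pickle.load(open("c4.pkl","rb"))
P=np.array([.5102,-.2949,.161])
X=tri((d["scene"],(266.2,215.2)),(d["side"],(316,203.8)));print(X,X[0]-P)
c=d["wrist"]
print(c["R"])
for dz in(0,.01,.02,.03,.04):print(dz,proj(c,P+[0.011,0,dz]),proj(c,P+[0.0,0,dz]))
# punch now, wrist crop -> tail
f=lambda x,y:(244+x*.4,219+(y-300)*.4)
print(f(205,443),plane(c,f(205,443),.009), [plane(c,f(x,493),.186) for x in(163,250)])
w=pickle.load(open("w3.pkl","rb"));print(plane(w,(325,146),.006),plane(w,(325,277),.009))
```

```text
(array([ 0.5136, -0.292 ,  0.1966]), [0.0004, 0.0004]) [0.0034 0.0029 0.0356]
[[ 0.0172 -0.9999 -0.001 ]
 [-0.9568 -0.0167  0.2903]
 [-0.2903 -0.004  -0.9569]]
0 [324.7805 258.5706] [324.4145 279.9208]
0.01 [324.689  265.7616] [324.3057 288.086 ]
0.02 [324.5874 273.7464] [324.1852 297.136 ]
0.03 [324.474  282.6639] [324.0509 307.223 ]
0.04 [324.3464 292.6877] [323.9002 318.5361]
(326.0, 276.2) [ 0.452  -0.2965  0.009 ] [array([ 0.5128, -0.2885,  0.186 ]), array([ 0.5131, -0.3033,  0.186 ])]
[ 0.5668 -0.2948  0.006 ] [ 0.4521 -0.2967  0.009 ]
```

The real fingertips are about 36 mm above the reported TCP, confirmed by three views, which is why the jaws closed on air. The punch itself is unmoved. I'll descend again with the offset, watching the force.

Emit:
jog_arm --dr '[[0,0,0],[0,0,0],[0,0,0],[0,0,0],[0,0,0],[0,0,0],[0,0,0],[0,0,0],[0,0,0],[0,0,0]]' --translation '[[0,0,0.6],[0,0,0.7],[0,0,0.7],[0,0,0.7],[0,0,0.7],[0,0,0.7],[0,0,0.7],[0,0,0.7],[0,0,0.6],[0,0,0]]' --jaw '[0.4,0.4,0.4,0.4,0.4,0.4,0.4,0.4,0.4,0.4]'

```text
clock: 6.45
position: [0.5088, -0.2941, 0.0065]
ee_rot: [1.0, 0.008, -0.002, -0.001]
ft_force: [-0.7, 0.5, -0.3]
grip_width: 0.401
grasp_force: 0.0
```

Emit:
jog_arm --dr '[[0,0,0],[0,0,0],[0,0,0]]' --translation '[[0,0,0.4],[0,0,0.3],[0,0,0]]' --jaw '[0.4,0.4,0.4]'

```text
clock: 6.75
position: [0.5102, -0.2949, -0.0088]
ee_rot: [1.0, 0.008, -0.0, -0.0]
ft_force: [0.1, 0.2, -1.0]
grip_width: 0.399
grasp_force: 0.0
```

Emit:
jog_arm --dr '[[0,0,0],[0,0,0],[0,0,0]]' --translation '[[0,0,0.4],[0,0,0.3],[0,0,0]]' --jaw '[0.4,0.4,0.4]'

```text
clock: 7.05
position: [0.5099, -0.2948, -0.0267]
ee_rot: [1.0, 0.008, -0.001, -0.0]
ft_force: [-0.1, 0.1, -0.0]
grip_width: 0.398
grasp_force: 0.0
```

Run:
```python
from h import *
from workcell import manip,optics
d={n:optics.camera(n) for n in("scene","side","wrist")};pickle.dump(d,open("c5.pkl","wb"))
o=manip.get_obs();print(o["clock"],o["position"],o["ft_force"])
t=[]
for n in("scene","side","wrist"):
    c=d[n];p=proj(c,o["position"]+[0,0,.03]);print(n,p)
    w,h=100,75
    if n=="wrist": w,h=320,240
    x=int(np.clip(p[0]-w/2,0,640-w));y=int(np.clip(p[1]-h/2,0,480-h));print(x,y)
    t.append(cv2.resize(c["color"][y:y+h,x:x+w],(400,300),interpolation=cv2.INTER_CUBIC))
c=d["side"];t.append(cv2.resize(c["color"][80:245,170:390],(400,300),interpolation=cv2.INTER_CUBIC))
cv2.imwrite("pics/m5.png",np.vstack([np.hstack(t[:2]),np.hstack(t[2:])])[:,:,::-1])
```

```text
7.2 [ 0.5109 -0.2951 -0.0253] [-0.7978  0.0324  0.0164]
scene [272.9095 283.8948]
222 246
side [312.7813 297.6384]
262 260
wrist [324.194  307.0199]
164 187
```

View pics/m5.png

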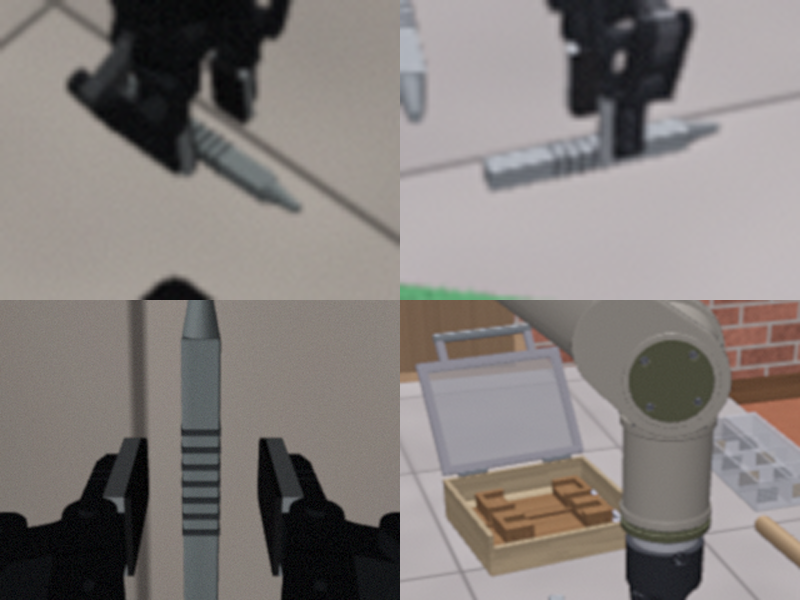

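The pads straddle the punch centrally (pads at columns 135/275, punch at 200 in the wrist crop). The tips are still slightly high. Side view bar ends at (189.3,100.9) and (239.9,95.4) match the prediction. I'll lower 5 mm and close.

Emit:
jog_arm --dr '[[0,0,0],[0,0,0],[0,0,0],[0,0,0],[0,0,0],[0,0,0],[0,0,0]]' --translation '[[0,0,0.2],[0,0,0],[0,0,0],[0,0,0],[0,0,0],[0,0,0],[0,0,0]]' --jaw '[0.4,0.4,0,0,0,0,0]' --squeeze 40

```text
clock: 7.9
position: [0.5109, -0.2952, -0.0302]
ee_rot: [1.0, 0.008, 0.0, 0.0]
ft_force: [-0.5, -0.2, 0.8]
grip_width: 0.114
grasp_force: 39.2
```

Gripped at 39 N. I'll lift and carry it over the case.

Emit:
jog_arm --dr '[[0,0,0],[0,0,0],[0,0,0],[0,0,0],[0,0,0],[0,0,0],[0,0,0],[0,0,0],[0,0,0],[0,0,0]]' --translation '[[0,0,-0.3],[0,0,-0.6],[0,0,-0.7],[0,0,-0.7],[0,0,-0.7],[0,0,-0.7],[0,0,-0.7],[0,0,-0.7],[0,0,-0.5],[0,0,0]]' --jaw '[0,0,0,0,0,0,0,0,0,0]'

```text
clock: 8.9
position: [0.5119, -0.2956, 0.1122]
ee_rot: [1.0, 0.008, 0.002, 0.001]
ft_force: [1.3, -0.2, -0.9]
grip_width: 0.114
grasp_force: 39.0
```

Emit:
jog_arm --dr '[[0,0,0],[0,0,0],[0,0,0],[0,0,0],[0,0,0],[0,0,0],[0,0,0],[0,0,0],[0,0,0],[0,0,0]]' --translation '[[0,-0.5,0],[0,-0.8,0],[0,-0.8,0],[0,-0.8,0],[0,-0.8,0],[0,-0.8,0],[0,-0.8,0],[0,-0.8,0],[0,-0.8,0],[0,-0.8,0]]' --jaw '[0,0,0,0,0,0,0,0,0,0]'

```text
clock: 9.9
position: [0.5065, -0.1007, 0.1085]
ee_rot: [1.0, 0.009, -0.001, -0.0]
ft_force: [0.3, -0.6, -0.9]
grip_width: 0.113
grasp_force: 39.0
```

Emit:
jog_arm --dr '[[0,0,-0.3],[0,0,-0.3],[0,0,-0.3],[0,0,-0.3],[0,0,-0.25],[0,0,0],[0,0,0],[0,0,0],[0,0,0],[0,0,0]]' --translation '[[0,-0.8,0],[0,-0.8,0],[0,-0.8,0],[0,-0.8,0],[0,-0.8,0],[0,-0.8,0],[0,-0.7,0],[0,-0.6,0],[0,0,0],[0,0,0]]' --jaw '[0,0,0,0,0,0,0,0,0,0]'

```text
clock: 10.9
position: [0.4956, 0.0494, 0.1096]
ee_rot: [0.998, 0.059, 0.0, 0.0]
ft_force: [-0.3, -0.6, -1.8]
grip_width: 0.114
grasp_force: 39.1
```

Run:
```python
from h import *
from workcell import manip,optics
c=optics.camera("wrist");pickle.dump(c,open("w6.pkl","wb"))
s=optics.camera("side");s2=optics.camera("scene");pickle.dump((s,s2),open("s6.pkl","wb"))
print(manip.get_obs()["position"])
C=np.array([.501,.122,0]);y=np.radians(6.8);R=np.array([[np.cos(y),-np.sin(y),0],[np.sin(y),np.cos(y),0],[0,0,1]])
for X in((-.065,-.0335,.049),(.065,-.0335,.049),(-.065,.0335,.049),(.065,.0335,.049),(.09,-.0335,.028)):print(X,proj(c,C+R@X))
cv2.imwrite("pics/w6.png",cv2.resize(c["color"],(800,600),interpolation=cv2.INTER_CUBIC)[:,:,::-1])
```

```text
[0.4957 0.0484 0.1095]
(-0.065, -0.0335, 0.049) [267.8808 316.7057]
(0.065, -0.0335, 0.049) [258.5379 112.0396]
(-0.065, 0.0335, 0.049) [167.5555 316.6553]
(0.065, 0.0335, 0.049) [141.8807 111.9657]
(0.09, -0.0335, 0.028) [262.1315  69.4894]
```

View pics/w6.png

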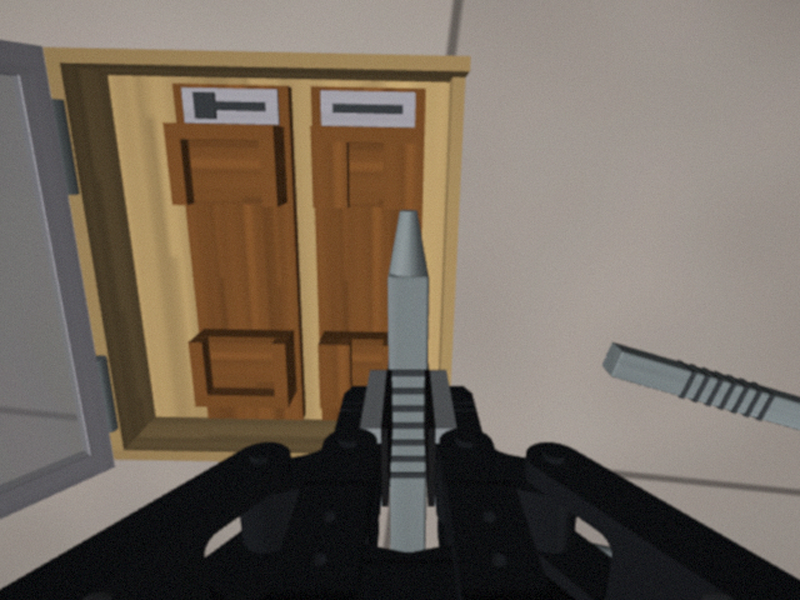

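Wrist view (800×600): the right-hand rest (-y side) has the thin-bar label at (368,108) and the narrow groove at columns 349–387. Its far saddle spans 311–424 with its near edge at row 207; the near saddle's edge is at row 345. The left rest is the T/mallet one. The held punch runs from (407,548) to its tip at (407,211), straight in the jaws.

Run:
```python
from h import *
from workcell import manip
c=pickle.load(open("w6.pkl","rb"));o=manip.get_obs();T=o["position"];print(T)
g=lambda x,y,z:plane(c,(x/1.25,y/1.25),z)
def yaw(a,b):v=b-a;return np.degrees(np.arctan2(v[1],v[0]))
fe=(g(311,207,.049)+g(424,207,.049))/2;ge=(g(349,206,.049)+g(387,206,.049))/2
print("far saddle inner edge centre",fe,ge,np.linalg.norm(g(424,207,.049)-g(311,207,.049)),np.linalg.norm(g(387,206,.049)-g(349,206,.049)))
nl=g(320,345,.049);fl=g(311,207,.049);print("near/far left outer",nl,fl,np.linalg.norm(fl-nl),yaw(nl,fl))
print("groove left",yaw(g(351,400,.045),g(349,150,.045)),"T-right/left edges",yaw(g(322,419,.028),g(317,210,.028)))
print("label perp",yaw(g(333,109,.028),g(403,109,.028))+90,"wall",yaw(g(50,49,.056),g(470,57,.056))+90)
y=np.radians(6.9);u=np.array([np.cos(y),np.sin(y),0])
n=np.array([-u[1],u[0],0]);mid=fe-.035*u;print("rest centre",mid, "alt",nl+.035*u-n*np.linalg.norm(g(424,207,.049)-g(311,207,.049))/2)
tail,tip=g(407,548,.1515),g(407,211,.1455)
print("punch",tail,tip,np.linalg.norm(tip-tail),yaw(tail,tip),"centre-T",(tail+tip)/2-T)
lb=(g(333,109,.028)+g(403,109,.028))/2;print("label",lb)
```

```text
[0.4957 0.0484 0.1095]
far saddle inner edge centre [0.5417 0.0733 0.049 ] [0.5422 0.0731 0.049 ] 0.05390033462120453 0.01811549025846241
near/far left outer [0.4686 0.0909 0.049 ] [0.5385 0.1    0.049 ] 0.07051168299160697 7.433653055902784
groove left 5.380850836086383 T-right/left edges 5.232865738769251
label perp 6.834818609181212 wall 5.84320967821003
rest centre [0.5069 0.0691 0.049 ] alt [0.5066 0.0684 0.049 ]
punch [0.4402 0.0421 0.1515] [0.5527 0.0555 0.1455] 0.11343541300768248 6.816634978149246 centre-T [0.0008 0.0004 0.039 ]
label [0.5867 0.079  0.028 ]
```

The rest centre is (0.507, 0.069); the saddle spacing measures 70.5 mm against the given 70, and the groove 18 against 17. The punch is centred in the hand. I'll move over the rest and lower to just above the cheeks (state z ≈ 0.024).

Emit:
jog_arm --dr '[[0,0,0],[0,0,0],[0,0,0],[0,0,0],[0,0,0],[0,0,0],[0,0,0],[0,0,0],[0,0,0]]' --translation '[[0.25,-0.37,0],[0.25,-0.38,0],[0,0,0.5],[0,0,0.6],[0,0,0.6],[0,0,0.6],[0,0,0.6],[0,0,0.4],[0,0,0]]' --jaw '[0,0,0,0,0,0,0,0,0]'

```text
clock: 11.95
position: [0.5047, 0.0693, 0.0254]
ee_rot: [0.998, 0.059, -0.001, -0.0]
ft_force: [-0.3, 0.5, -0.1]
grip_width: 0.115
grasp_force: 39.1
```

Emit:
jog_arm --dr '[[0,0,0],[0,0,0]]' --translation '[[0,0,0],[0,0,0]]' --jaw '[0,0]'

```text
clock: 12.15
position: [0.5064, 0.0695, 0.0278]
ee_rot: [0.998, 0.059, 0.001, 0.0]
ft_force: [0.4, -0.3, -1.9]
grip_width: 0.115
grasp_force: 39.1
```

Run:
```python
from h import *
from workcell import manip,optics
c=optics.camera("wrist");pickle.dump(c,open("w7.pkl","wb"))
o=manip.get_obs();print(o["position"],o["ft_force"],rel(o,(.506,.0685,.012),6.6))
im=c["color"].astype(int)
y=np.radians(6.6);u=np.array([np.cos(y),np.sin(y),0]);n=np.array([-u[1],u[0],0])
# across-profile on far saddle, at 50 mm along x, cheek-top height
for z,a in((.049,.05),(.049,.042)):
    print(a)
    for k in range(-30,31,2):
        p=proj(c,np.array([.507,.069,z])+a*u+k/1000*n);i,j=int(round(p[1])),int(round(p[0]));print(k,(i,j),im[i-1:i+2,j].mean(0).round().astype(int).tolist(),end=" | ")
    print()
```

```text
[0.5064 0.0695 0.0278] [-0.9141  0.0201 -1.0743] (array([-0.023 ,  0.0356,  0.6328]), array([ 0.0022, -0.0195,  0.0337]))
0.05
-30 (182, 401) [198, 168, 114] | -28 (182, 396) [199, 170, 117] | -26 (182, 391) [198, 168, 114] | -24 (182, 386) [194, 164, 111] | -22 (182, 381) [132, 85, 46] | -20 (182, 376) [142, 91, 47] | -18 (182, 371) [137, 88, 46] | -16 (182, 366) [120, 76, 38] | -14 (182, 361) [125, 79, 41] | -12 (182, 356) [127, 80, 41] | -10 (182, 351) [128, 81, 42] | -8 (182, 346) [128, 82, 45] | -6 (182, 341) [124, 81, 39] | -4 (182, 336) [101, 74, 49] | -2 (182, 331) [97, 104, 106] | 0 (182, 326) [138, 148, 150] | 2 (182, 321) [143, 153, 154] | 4 (182, 316) [121, 82, 52] | 6 (182, 311) [124, 81, 41] | 8 (182, 306) [124, 79, 40] | 10 (182, 301) [102, 67, 33] | 12 (182, 296) [135, 85, 44] | 14 (182, 291) [140, 91, 46] | 16 (182, 286) [131, 84, 44] | 18 (182, 281) [123, 77, 41] | 20 (182, 276) [127, 81, 42] | 22 (182, 271) [127, 82, 41] | 24 (182, 266) [128, 83, 43] | 26 (182, 261) [131, 89, 49] | 28 (182, 256) [188, 159, 109] | 30 (182, 251) [189, 159, 108] | 
0.042
-30 (202, 400
[... 241 characters left out ...]
| -14 (202, 360) [126, 80, 41] | -12 (202, 355) [128, 82, 40] | -10 (202, 350) [128, 83, 43] | -8 (202, 345) [127, 80, 41] | -6 (202, 340) [116, 78, 48] | -4 (202, 335) [74, 82, 83] | -2 (202, 331) [104, 112, 114] | 0 (202, 326) [136, 146, 146] | 2 (202, 321) [150, 161, 163] | 4 (202, 316) [137, 144, 148] | 6 (202, 311) [124, 80, 39] | 8 (202, 306) [125, 80, 41] | 10 (202, 301) [103, 66, 33] | 12 (202, 296) [136, 87, 45] | 14 (202, 291) [140, 92, 46] | 16 (202, 286) [132, 83, 44] | 18 (202, 281) [126, 81, 43] | 20 (202, 276) [124, 78, 39] | 22 (202, 271) [129, 83, 44] | 24 (202, 266) [128, 81, 42] | 26 (202, 262) [129, 83, 45] | 28 (202, 257) [191, 161, 110] | 30 (202, 252) [189, 160, 110] |
```

In this nearer view, the rest's outer edges (-23/+27 mm) and the groove's left edge (+10 mm) put the groove centre about 2 mm further toward +y than the punch. I'll correct that and lower.

Emit:
jog_arm --dr '[[0,0,0],[0,0,0],[0,0,0],[0,0,0],[0,0,0]]' --translation '[[0,-0.08,0],[0,0,0.2],[0,0,0.2],[0,0,0.15],[0,0,0]]' --jaw '[0,0,0,0,0]'

```text
clock: 12.7
position: [0.505, 0.0713, 0.0125]
ee_rot: [0.998, 0.059, -0.001, 0.0]
ft_force: [-0.3, -0.7, -1.4]
grip_width: 0.114
grasp_force: 39.1
```

Emit:
jog_arm --dr '[[0,0,0],[0,0,0]]' --translation '[[0,0,0],[0,0,0]]' --jaw '[0,0]'

```text
clock: 12.9
position: [0.5057, 0.0714, 0.0134]
ee_rot: [0.998, 0.059, 0.0, 0.0]
ft_force: [-0.1, 0.9, -1.9]
grip_width: 0.116
grasp_force: 39.1
```

In the groove with no contact force. Lower until it is seated.

Emit:
jog_arm --dr '[[0,0,0],[0,0,0],[0,0,0],[0,0,0]]' --translation '[[0,0,0.08],[0,0,0],[0,0,0.06],[0,0,0]]' --jaw '[0,0,0,0]'

```text
clock: 13.3
position: [0.5057, 0.0714, 0.0099]
ee_rot: [0.998, 0.059, 0.0, 0.0]
ft_force: [0.7, 0.1, -1.6]
grip_width: 0.115
grasp_force: 39.1
```

Emit:
jog_arm --dr '[[0,0,0],[0,0,0],[0,0,0],[0,0,0],[0,0,0],[0,0,0],[0,0,0]]' --translation '[[0,0,0.03],[0,0,0],[0,0,0],[0,0,0],[0,0,0],[0,0,0],[0,0,0]]' --jaw '[0,0,0.4,0.4,0.4,0.4,0.4]'

```text
clock: 14.0
position: [0.5056, 0.0713, 0.009]
ee_rot: [0.998, 0.059, -0.0, 0.0]
ft_force: [0.1, 0.7, -0.5]
grip_width: 0.398
grasp_force: 0.0
```

Emit:
jog_arm --dr '[[0,0,0],[0,0,0],[0,0,0],[0,0,0],[0,0,0],[0,0,0],[0,0,0],[0,0,0],[0,0,0],[0,0,0]]' --translation '[[0,0,-0.2],[0,0,-0.5],[0,0,-0.7],[0,0,-0.7],[0,0,-0.7],[0,0,-0.7],[0,0,-0.7],[0,0,-0.6],[0,0,-0.4],[0,0,0]]' --jaw '[0.4,0.4,0.4,0.4,0.4,0.4,0.4,0.4,0.4,0.4]'

```text
clock: 15.0
position: [0.5065, 0.0715, 0.141]
ee_rot: [0.998, 0.059, 0.001, 0.0]
ft_force: [-0.2, 0.9, -1.0]
grip_width: 0.398
grasp_force: 0.0
```

```bash
cat > chk.py <<'E'
from h import *
from workcell import manip,optics
o=manip.get_obs();print(o["clock"],o["position"],o["grip_width"])
y=np.radians(6.6);u=np.array([np.cos(y),np.sin(y),0]);n=np.array([-u[1],u[0],0])
for nm in("wrist","scene"):
    c=optics.camera(nm);pickle.dump(c,open(f"{nm}8.pkl","wb"));im=c["color"].astype(int)
    # greyness (blue/red ratio*100) map: rows = across (mm), cols = along
    print(nm,"along",list(range(-65,70,10)))
    for k in range(14,-15,-2):
        r=[]
        for a in range(-65,70,10):
            p=proj(c,np.array([.507,.071,.050])+a/1000*u+k/1000*n);i,j=int(round(p[1])),int(round(p[0]))
            v=im[i,j] if 0<=i<480 and 0<=j<640 else (99,0,0);r.append(int(100*v[2]/max(v[0],1)))
        print(k,r)
E
python3 chk.py
```

```text
15.0 [0.5065 0.0715 0.141 ] 0.3978878252589332
wrist along [-65, -55, -45, -35, -25, -15, -5, 5, 15, 25, 35, 45, 55, 65]
14 [32, 32, 33, 31, 30, 31, 31, 32, 35, 32, 38, 32, 35, 32]
12 [33, 32, 30, 31, 31, 31, 32, 32, 30, 35, 34, 34, 30, 35]
10 [33, 32, 34, 34, 35, 34, 32, 32, 32, 33, 28, 32, 32, 33]
8 [31, 31, 34, 32, 35, 33, 31, 34, 31, 31, 30, 33, 29, 33]
6 [35, 45, 47, 48, 47, 46, 49, 57, 53, 57, 65, 34, 30, 33]
4 [34, 108, 107, 107, 109, 113, 115, 109, 109, 111, 111, 90, 34, 32]
2 [29, 107, 106, 105, 107, 108, 112, 107, 107, 109, 109, 107, 99, 35]
0 [34, 109, 110, 112, 107, 104, 106, 105, 109, 110, 107, 109, 108, 32]
-2 [29, 108, 107, 109, 108, 108, 110, 108, 108, 111, 109, 108, 112, 32]
-4 [27, 108, 108, 108, 112, 109, 110, 109, 109, 109, 110, 95, 32, 31]
-6 [34, 87, 84, 90, 92, 102, 103, 102, 98, 74, 76, 35, 33, 30]
-8 [35, 29, 31, 36, 32, 36, 31, 31, 33, 34, 33, 29, 32, 32]
-10 [32, 30, 33, 40, 35, 33, 29, 36, 32, 32, 36, 34, 36, 30]
-12 [34, 35, 34, 35, 29, 33, 29, 33, 29, 30, 34, 32, 35, 34]
-14 [31, 33, 36, 39, 35, 31, 33, 33, 31, 35, 32, 30, 33, 37]
scene along [-65, -55, 
[... 335 characters left out ...]
, 107, 106, 105, 105, 76, 57, 42]
4 [42, 107, 106, 108, 107, 105, 107, 107, 106, 107, 105, 100, 57, 42]
2 [40, 107, 106, 106, 107, 107, 106, 107, 107, 108, 106, 104, 98, 42]
0 [41, 107, 105, 108, 108, 107, 108, 107, 107, 107, 106, 106, 98, 42]
-2 [41, 89, 105, 104, 108, 106, 109, 106, 106, 107, 105, 106, 102, 41]
-4 [40, 89, 78, 87, 109, 107, 105, 106, 106, 106, 105, 95, 102, 41]
-6 [40, 44, 63, 71, 109, 106, 105, 111, 105, 110, 88, 76, 60, 39]
-8 [42, 44, 43, 47, 106, 106, 104, 111, 105, 106, 88, 49, 60, 40]
-10 [42, 41, 40, 45, 106, 90, 104, 98, 94, 106, 55, 49, 42, 41]
-12 [40, 41, 40, 45, 64, 75, 62, 91, 73, 60, 65, 41, 41, 40]
-14 [40, 40, 39, 41, 64, 48, 62, 57, 48, 60, 44, 41, 41, 40]
```

The punch lies straight and centred in its groove: level along the rest, ends at about ±57 mm, flanked by the cheeks. Next is the lid: rise, then move over the bar at about (0.485, 0.315, 0.21).

Emit:
jog_arm --dr '[[0,0,0],[0,0,0],[0,0,0],[0,0,0],[0,0,0],[0,0,0],[0,0,0],[0,0,0]]' --translation '[[0,0,-0.5],[0,0,-0.7],[0,0,-0.7],[0,0,-0.7],[0,0,-0.7],[0,0,-0.7],[0,0,-0.5],[0,0,0]]' --jaw '[0.6,0.6,0.6,0.6,0.6,0.6,0.6,0.6]'

```text
clock: 15.9
position: [0.5063, 0.0716, 0.2532]
ee_rot: [0.998, 0.059, 0.001, -0.0]
ft_force: [0.1, -0.1, -1.6]
grip_width: 0.607
grasp_force: 0.0
```

Emit:
jog_arm --dr '[[0,0,0],[0,0,0],[0,0,0],[0,0,0],[0,0,0],[0,0,0],[0,0,0],[0,0,0],[0,0,0],[0,0,0]]' --translation '[[0.1,-0.5,0],[0.1,-0.8,0],[0.08,-0.8,0],[0,-0.8,0],[0,-0.8,0],[0,-0.8,0],[0,-0.8,0],[0,-0.8,0],[0,-0.8,0],[0,-0.8,0]]' --jaw '[0.6,0.6,0.6,0.6,0.6,0.6,0.6,0.6,0.6,0.6]'

```text
clock: 16.9
position: [0.4889, 0.265, 0.2504]
ee_rot: [0.998, 0.059, -0.001, 0.0]
ft_force: [0.2, -1.0, 0.8]
grip_width: 0.602
grasp_force: 0.0
```

Emit:
jog_arm --dr '[[0,0,0],[0,0,0],[0,0,0],[0,0,0],[0,0,0]]' --translation '[[0,-0.8,0],[0,-0.7,0],[0,-0.5,0],[0,0,0],[0,0,0]]' --jaw '[0.6,0.6,0.6,0.6,0.6]'

```text
clock: 17.4
position: [0.484, 0.3127, 0.251]
ee_rot: [0.998, 0.059, -0.0, 0.0]
ft_force: [0.3, -0.8, 0.4]
grip_width: 0.6
grasp_force: 0.0
```

Run:
```python
from h import *
from workcell import manip,optics
o=manip.get_obs();print(o["clock"],o["position"],o["grip_width"],o["joint_pos"])
d=pickle.load(open("c4.pkl","rb"));sc=d["scene"];sd=pickle.load(open("c5.pkl","rb"))["side"]
f=lambda x,y:(325+x/3.3,40+y/3.3)
L=tri((sc,f(296,32)),(sd,(189.3,100.9)));R=tri((sc,f(478,82)),(sd,(239.9,95.4)));B=(L[0]+R[0])/2;print(L,R,B)
B=np.array([.4849,.3154,.2096])
print(rel(o,B+[0,0,-.055],6.8))
c=optics.camera("wrist");pickle.dump(c,open("w9.pkl","wb"));im=c["color"].astype(int)
y=np.radians(6.8);u=np.array([np.cos(y),np.sin(y),0]);n=np.array([-u[1],u[0],0])
for a in(.02,.035,.05):
    print(a)
    for k in range(-40,31,2):
        p=proj(c,B+a*u+k/1000*n);i,j=int(round(p[1])),int(round(p[0]));
        if 0<=i<480 and 0<=j<640:print(k,(j,i),im[i,j].tolist(),end=" | ")
    print()
```

```text
17.4 [0.484  0.3127 0.251 ] 0.6000943040046534 [-0.095   0.2669 -0.6784  1.4713  0.1672  1.463  -2.2272]
(array([0.4182, 0.3068, 0.2088]), [0.0002, 0.0002]) (array([0.5498, 0.3288, 0.2058]), [0.0014, 0.0014]) [0.484  0.3178 0.2073]
(array([ 0.0516, -0.1035,  3.8577]), array([ 0.0077,  0.011 , -0.0125]))
0.02
-40 (390, 218) [107, 104, 106] | -38 (387, 218) [102, 102, 103] | -36 (383, 218) [108, 105, 107] | -34 (380, 218) [99, 97, 97] | -32 (376, 218) [107, 104, 105] | -30 (373, 218) [102, 103, 102] | -28 (369, 218) [83, 82, 83] | -26 (366, 218) [79, 79, 82] | -24 (362, 218) [100, 100, 104] | -22 (359, 218) [155, 153, 161] | -20 (355, 218) [151, 152, 157] | -18 (352, 218) [152, 151, 158] | -16 (348, 218) [155, 147, 139] | -14 (345, 218) [155, 147, 141] | -12 (341, 218) [154, 147, 137] | -10 (338, 218) [132, 125, 121] | -8 (334, 218) [60, 63, 64] | -6 (331, 218) [85, 94, 93] | -4 (327, 218) [107, 114, 114] | -2 (324, 218) [114, 123, 125] | 0 (320, 218) [112, 123, 122] | 2 (317, 218) [115, 118, 119] | 4 (313, 218) [156, 146, 138] | 6 (310, 218) [154, 145, 142] | 8 (306, 218) [156, 148, 1
[... 1957 characters left out ...]
147, 142] | -12 (342, 164) [155, 146, 144] | -10 (338, 164) [77, 80, 80] | -8 (334, 164) [66, 71, 72] | -6 (331, 164) [87, 96, 95] | -4 (327, 164) [110, 118, 121] | -2 (324, 164) [120, 127, 130] | 0 (320, 164) [112, 116, 120] | 2 (316, 164) [145, 137, 131] | 4 (313, 164) [157, 147, 141] | 6 (309, 164) [153, 145, 138] | 8 (305, 164) [157, 148, 140] | 10 (302, 164) [158, 150, 142] | 12 (298, 164) [160, 155, 146] | 14 (294, 164) [153, 149, 139] | 16 (291, 164) [138, 132, 124] | 18 (287, 164) [98, 95, 90] | 20 (283, 164) [146, 141, 135] | 22 (280, 164) [151, 140, 136] | 24 (276, 164) [149, 144, 136] | 26 (273, 164) [147, 139, 134] | 28 (269, 164) [146, 139, 130] | 30 (265, 164) [149, 141, 135] |
```

The bar shows at wrist columns 316–337 (12 mm wide, as given), centred on the tool line to about 1 mm. Descend to state z ≈ 0.160 (bar at pad height, given the 36 mm tip offset).

Emit:
jog_arm --dr '[[0,0,0],[0,0,0],[0,0,0],[0,0,0],[0,0,0],[0,0,0],[0,0,0],[0,0,0],[0,0,0]]' --translation '[[0,0,0.5],[0,0,0.6],[0,0,0.6],[0,0,0.5],[0,0,0.5],[0,0,0.4],[0,0,0.3],[0,0,0],[0,0,0]]' --jaw '[0.6,0.6,0.6,0.6,0.6,0.6,0.6,0.6,0.6]'

```text
clock: 18.35
position: [0.4842, 0.3132, 0.1669]
ee_rot: [0.998, 0.059, 0.0, -0.0]
ft_force: [0.3, 0.3, 0.5]
grip_width: 0.599
grasp_force: 0.0
```

Emit:
jog_arm --dr '[[0,0,0],[0,0,0],[0,0,0],[0,0,0],[0,0,0],[0,0,0],[0,0,0],[0,0,0]]' --translation '[[0,0,0.28],[0,0,0],[0,0,0],[0,0,0],[0,0,0],[0,0,0],[0,0,0],[0,0,0]]' --jaw '[0.6,0.6,0,0,0,0,0,0]' --squeeze 40

```text
clock: 19.15
position: [0.4842, 0.3129, 0.1599]
ee_rot: [0.998, 0.059, 0.0, 0.0]
ft_force: [-0.8, -2.4, 4.5]
grip_width: 0.122
grasp_force: 39.1
```

Bar gripped (39 N). Swing up along the hinge arc (R = 185 mm).

Emit:
jog_arm --dr '[[0,0,0],[0,0,0],[0,0,0],[0,0,0],[0,0,0],[0,0,0]]' --translation '[[0,0.3,-0.21],[0,0.31,-0.2],[0,0.32,-0.18],[0,0.33,-0.16],[0,0,0],[0,0,0]]' --jaw '[0,0,0,0,0,0]'

```text
clock: 19.75
position: [0.4874, 0.2817, 0.1792]
ee_rot: [0.998, 0.059, 0.0, -0.0]
ft_force: [-2.7, 3.1, 2.7]
grip_width: 0.118
grasp_force: 39.4
```

Emit:
jog_arm --dr '[[0,0,0],[0,0,0],[0,0,0],[0,0,0],[0,0,0],[0,0,0],[0,0,0],[0,0,0]]' --translation '[[0,0.34,-0.15],[0,0.35,-0.13],[0,0.35,-0.11],[0,0.36,-0.09],[0,0.36,-0.08],[0,0.37,-0.06],[0,0,0],[0,0,0]]' --jaw '[0,0,0,0,0,0,0,0]'

```text
clock: 20.55
position: [0.4932, 0.2279, 0.1943]
ee_rot: [0.998, 0.058, -0.001, 0.0]
ft_force: [-6.5, 0.5, 4.9]
grip_width: 0.12
grasp_force: 41.3
```

Emit:
jog_arm --dr '[[0,0,0],[0,0,0],[0,0,0],[0,0,0],[0,0,0],[0,0,0],[0,0,0],[0,0,0],[0,0,0],[0,0,0]]' --translation '[[-0.02,0.32,-0.04],[-0.02,0.32,-0.02],[0,0.3,0],[0,0,0],[0,0,0],[0,0,0],[0,0,0],[0,0,0],[0,0,0],[0,0,0]]' --jaw '[0,0,0,0,0,0,0,0,0,0]'

```text
clock: 21.55
position: [0.4957, 0.2042, 0.1959]
ee_rot: [0.998, 0.058, -0.0, 0.0]
ft_force: [-5.2, -0.4, 8.1]
grip_width: 0.118
grasp_force: 41.4
```

```bash
cat chk.py | sed 's/("wrist","scene")/("scene",)/' > chk2.py; python3 chk2.py
python3 - <<'E'
from h import *
from workcell import manip,optics
o=manip.get_obs();p=o["position"];D=p-[.4842,.3129,.1599];print(p,o["ft_force"],o["grasp_force"],D)
y=np.radians(6.6);dn=-D@[-np.sin(y),np.cos(y),0];print("q est",np.arctan2(149.6+1000*D[2],-108.9+1000*dn))
# lid plumb check: with the lid plumb, the whole panel projects on a plane; bar end edges in scene/side by colour
d0=pickle.load(open("cams.pkl","rb"))["scene"];c=optics.camera("scene");pickle.dump(c,open("sf.pkl","wb"))
u=np.array([np.cos(y),np.sin(y),0]);n=np.array([-u[1],u[0],0]);H=np.array([.4975,.2074,.060])
im=c["color"].astype(int)
# right frame edge (x=+95mm) near the top (145 mm up the lid): profile across hypothetical angles
for side in(.1,):
  for a in np.arange(1.30,1.86,.03):
    v=[im[int(round(q[1])),int(round(q[0]))].tolist() for r in(.10,.125,.145) for q in [proj(c,H+.095*u-n*r*np.cos(a)+np.array([0,0,r*np.sin(a)]))]]
    print(round(a,2),v)
E
```

```text
21.55 [0.4957 0.2042 0.1959] 0.11814749759650632
scene along [-65, -55, -45, -35, -25, -15, -5, 5, 15, 25, 35, 45, 55, 65]
14 [40, 46, 43, 51, 46, 58, 45, 47, 61, 48, 47, 41, 41, 41]
12 [40, 54, 69, 51, 80, 58, 87, 64, 81, 94, 60, 40, 40, 40]
10 [40, 92, 69, 95, 94, 101, 87, 93, 101, 94, 95, 40, 40, 41]
8 [42, 98, 102, 95, 105, 101, 102, 103, 104, 105, 100, 76, 40, 40]
6 [42, 106, 102, 105, 105, 108, 105, 107, 106, 105, 105, 76, 60, 37]
4 [38, 105, 107, 106, 106, 108, 108, 107, 106, 107, 105, 98, 60, 37]
2 [39, 107, 107, 107, 106, 107, 107, 107, 108, 107, 104, 103, 97, 40]
0 [40, 107, 104, 106, 107, 107, 106, 107, 108, 108, 104, 107, 97, 40]
-2 [40, 88, 104, 105, 107, 108, 105, 108, 106, 107, 104, 109, 104, 40]
-4 [39, 88, 78, 88, 106, 103, 107, 108, 106, 106, 104, 94, 104, 40]
-6 [39, 45, 63, 71, 106, 104, 107, 111, 109, 108, 86, 76, 61, 40]
-8 [39, 45, 45, 48, 104, 108, 104, 111, 109, 103, 86, 50, 61, 39]
-10 [39, 42, 41, 43, 104, 90, 104, 98, 92, 103, 57, 50, 41, 40]
-12 [40, 42, 39, 43, 63, 76, 63, 91, 70, 60, 66, 41, 42, 39]
-14 [40, 40, 40, 40, 63, 47, 63, 56, 48, 60, 45, 41, 4
[... 411 characters left out ...]
1.48 [[74, 73, 76], [71, 71, 75], [73, 71, 74]]
1.51 [[74, 73, 76], [74, 73, 76], [73, 73, 77]]
1.54 [[79, 78, 80], [75, 76, 77], [78, 78, 79]]
1.57 [[95, 92, 91], [88, 85, 88], [90, 89, 90]]
1.6 [[95, 92, 91], [113, 109, 107], [118, 113, 112]]
1.63 [[116, 111, 109], [113, 109, 107], [118, 113, 113]]
1.66 [[110, 106, 103], [132, 126, 123], [135, 129, 126]]
1.69 [[136, 130, 124], [139, 131, 127], [142, 136, 129]]
1.72 [[133, 126, 122], [139, 131, 127], [143, 136, 130]]
1.75 [[140, 133, 128], [141, 134, 129], [144, 139, 131]]
1.78 [[140, 134, 128], [142, 136, 130], [143, 136, 129]]
1.81 [[140, 134, 129], [143, 135, 130], [145, 138, 131]]
1.84 [[140, 134, 129], [144, 137, 130], [145, 138, 131]]
```

The lid is at about 1.57 rad by the arc geometry, with horizontal force near 0, and the scene edge profile agrees. The punch profile is unchanged. Handing in.

```bash
python3 -c "
from workcell import manip
o=manip.get_obs();print(o['joint_velocities'].round(4),o['grasp_force']);print(manip.hand_in())"
```

```text
[-0.001  -0.0013 -0.0016  0.0006 -0.0018  0.0007 -0.0012] 41.3744992017746
the job is handed in; nothing more can be done
None
```

I laid the punch flat in its own rest and let go. The lid is gripped and held still at about 1.57 rad, and the job is handed in at about 21.6 s; no verdict came back.

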